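Brush out the pierced cup and show its base to the inspection camera

TASK

The brass cup standing in its wooden block has just been pierced: take the orange-handled brush from its stand, run it up and down inside the cup so that it reaches the bottom at least twice, rising most of the way to the rim in between, and put the brush back upright in its stand. Then take the cup out of the block and hold it still in the air in front of the inspection camera, its pierced underside squarely facing the lens, centred on the lens and 110 mm from the glass. Finish while still holding it there; do not touch the camera, and leave the other things on the bench where they are.

Things in the scene. Friction and masses are not known exactly. Their poses are not given: they have to be found in the camera images.
- cup_center (a point): centre (half-way up, on the axis) of the loose straight-sided brass cup: 52 mm outside diameter, 80 tall, wall 4, base 4, about 0.18 kg; z points from the base to the open mouth. It is round, so its yaw means nothing. It stands in the block, so its lowest 16 mm are hidden
- cup_base (a point): same cup: centre of its pierced underside (outer face of the base), 40 mm below cup_center; z from base to mouth
- cup_floor (a point): same cup: centre of the inner floor, 4 mm above cup_base; the inside is 44 mm in diameter and 76 deep; z towards the mouth
- cup: the same cup as a body, origin at the centre of its underside, z towards the mouth
- block: fixed pale wooden block 110 x 110 x 22 mm, origin at the centre of its underside on the bench; a round recess in the middle of its top, 55 mm in diameter and 16 deep, holds the foot of the cup with 1.5 mm of play all round. It and the brush stand may be on either side
- brush_center (a point): half-way up the loose brush, 200 mm long, round all over, about 80 g, standing upright in its stand; z points from the bristle tip to the handle end. From the tip: black bristle head with pale bands, 30 mm in diameter from 0 to 65 mm (treat as rigid), thin steel rod 8 mm in diameter to 120 mm, orange handle 18 mm in diameter from 120 to 200 mm
- brush_tip (a point): same brush: centre of the flat bristle tip, 100 mm below brush_center; z towards the handle
- brush: the same brush as a body, origin at the bristle tip
- stand_floor (a point): fixed dark steel brush stand, a tube of 64 mm outside diameter and 60 mm tall on a flat 96 mm foot: this is the centre of the floor of its round bore, 6 mm above the bench; the bore is 42 mm in diameter and 54 deep, open upwards
- lens (a point): centre of the front glass of the fixed inspection camera: a white barrel 44 mm in diameter and 62 long with a black collar 54 mm in diameter at the front, on a short post and a round dark foot of 110 mm. The lens is 115 mm above the bench and looks up and towards the robot, its axis leaning 40 degrees from vertical; z points along the line of sight, out of the lens
- view_point (a point): point in the empty air on the line of sight, 110 mm in front of the glass, where the centre of the cup's underside belongs; z points away from the lens (the cup's own z should point the same way, base towards lens)
- camera_stand: the camera as a whole, origin at the centre of its foot on the bench; its foot, post and barrel must not be touched
- jar: bystander, to be left where it is (loose): amber glass jar with red lid, 60 across, 85 tall mm
- bobbin: bystander, to be left where it is (loose): empty wooden bobbin, 52 across, 50 tall mm
- mallet: bystander, to be left where it is (loose): hammer with a pale wooden handle lying flat, about 270 long mm, handle along x
- driver: bystander, to be left where it is (loose): red-handled screwdriver lying flat, about 200 long mm, along x
- sanding_block: bystander, to be left where it is (loose): cork sanding block, 50 x 90 x 25 mm
- tub: bystander, to be left where it is (loose): stack of two lidded grey tubs, 82 across, 80 tall mm
- bangle: bystander, to be left where it is (loose): copper bangle lying flat, 72 across, 14 tall mm

How it is judged (in metres and radians):
On the way, in this order (a step that is already met when the one before it is completed fails the run):
1. the held brush's tip reaches the bottom of the cup (within 15 mm of the inner floor), the cup standing in its block (z of brush_tip in the frame of cup_floor below 0.015 m and horizontal distance between brush_tip and cup_floor below 0.018 m and horizontal distance between cup_base and block below 0.01 m and height (world z) of cup_base below 0.02 m and contact force between the fingers and brush above 0.3 N), for 0.05 s.
2. the brush rises until its tip is more than 45 mm above the cup's inner floor, over or in the cup (z of brush_tip in the frame of cup_floor above 0.045 m and horizontal distance between brush_tip and cup_floor below 0.018 m and horizontal distance between cup_base and block below 0.01 m and height (world z) of cup_base below 0.02 m and contact force between the fingers and brush above 0.3 N), for 0.05 s.
3. the brush reaches the bottom of the cup a second time (all of step 1), for 0.05 s.
4. the brush is back upright in its stand and let go (horizontal distance between brush_tip and stand_floor below 0.022 m and z of brush_tip in the frame of stand_floor below 0.02 m and angle between brush_center's own z axis and vertical below 0.3 rad and contact force between the fingers and brush below 0.1 N), for 0.2 s.
At the end, for the whole second after the job is handed in: Fingers hold the cup still in the air, centre of its underside within 25 mm of the point 110 mm before the lens, axis within 12 degrees of the line of sight, base towards the lens; the brush, let go, stands in its stand (tip within 20 mm of the floor, lean under 17 degrees) (all of step 4 and distance between cup_base and view_point below 0.025 m and angle between the z axis of cup_base and the z axis of view_point, either way round below 0.21 rad and z of cup_center in the frame of view_point above 0.02 m and contact force between the fingers and cup above 1 N and linear speed of cup below 0.03 m/s and height (world z) of cup_base above 0.12 m and contact force between cup and camera_stand below 0.1 N and contact force between cup and brush below 0.1 N and contact force between cup and block below 0.1 N); the arm keeps its last pose, push and grip.
It fails at once if the camera is touched (more than 1 N) (contact force between camera_stand and the arm above 1 N or contact force between camera_stand and the fingers above 1 N or contact force between camera_stand and cup above 1 N or contact force between camera_stand and brush above 1 N).
It fails at once if another thing on the bench is moved more than 30 mm (distance of any of jar, bobbin, mallet, driver, sanding_block, tub, bangle from where it was at the start of the episode above 0.03 m).
It also fails if it takes over 66 s, if anything falls off the work surface, if the arm or the gripper's body presses on something with over 40 N, if the wrist force passes 120 N, or if a joint passes its speed limit or range.

ROBOT

A 6-joint arm with a two-finger parallel gripper is mounted at the origin on the work surface. World frame = base frame: x ahead of the robot, y to its left, z up, the work surface at z = 0. Lengths are in mm, angles in degrees, forces in N, time in s.
With the tool pointing down it reaches from about 300 to 850 mm from the base axis. Payload 4.2 kg.
Tool frame: the origin (TCP) lies at the very end of the fingers, on their centre line; the grasp point (between the pads) lies 19 mm behind it (hold_point_z is the z of the grasp point in the tool frame, in mm); z points along the fingers, y is the direction in which the jaws open and shut (so a half turn about z gives the same grasp; the last joint's range is limited). The gripper opens to 91 mm and grips with 3 to 60 N. Pads are 32 mm wide; open, the fingers measure 118 mm over their backs; the gripper's body (76 mm by 178 mm) begins 60 mm behind the grasp point.
Start: joints at [-68.411, 18.312, 89.639, -0, 72.044, -1.146], TCP at [222.225, -530.342, 182.076] pointing down, gripper open.
Joint ranges: [-177.97, 177.97], [-48.28, 115.42], [12.27, 149.76], [-77.06, 257.06], [2.81, 150.46], [-146.56, 146.56]. Speed limits (degrees/s): [147.25, 147.25, 180, 180, 180, 180].

INTERFACE

Orientations are given as [roll, pitch, yaw] about the fixed x, y, z axes, in that order (R = Rz(yaw) Ry(pitch) Rx(roll)).
In Python, from workcell import state, grab_frame, job_done, hold_point_z gives the robot as it stands. The module is installed in compiled form; this text tells all that it offers.
- The arm moves only by the shell command python3 -m creep 'ROWS' [FORCE]. ROWS is JSON, a list of rows, each a list of 7 numbers: the closure, from 0 (fully open) to 1 (shut), then the shift along the tool's x, y, z in mm, then the turn, a rotation vector about the tool's x, y, z in degrees. A call has 1 to 5 rows; each row shifts and turns the commanded pose from where the row before left it, along the tool's axes as they then stand; what a row does not reach is not made up. A row lasts 1/8 s, in which the tool goes at most 62.5 mm and 10.7 degrees, less where a joint would pass 70% of its speed; a pose out of reach is approached as far as the arm can. A call is refused whole if a number of a shift passes 62.5 or a number of a turn 10.7, either way. A call with a gripper value outside its range is refused whole. The fingers move at their own pace and stop on an object; FORCE is the grip in N (left out, the last holds). Time passes only in rows, so rows that do not move let the fingers close. It gives the time, the measured TCP pose, the force and the opening at its end, in the units of the state.
- state(): the state, without advancing time (a new reading comes with each control period).
- grab_frame(name): name is "side" or "top" or "wrist"; returns a dict with "frame" (384x512x3 uint8, red, green, blue), "fx", "fy", "cx", "cy" (pixels), "view" (4x4, takes a point from world to camera coordinates). Camera axes: x right, y down, z forward; pixel columns grow to the right and rows downward; lengths in mm; the calibration is good to about 2 mm. A picture is of the moment at which its call begins. There is no depth.
- job_done(): hands the job in, once; it reports no verdict.
The state is a dict: "time_s": time; "qpos": joint angles; "qvel": joint speeds; "effort": joint torques, N m; "ee_pos": TCP position; "ee_rot": TCP orientation; "force": force on the tool from outside, world axes, zero at the start; "torque": the same for the moment, N m; "gripper_width": finger opening in mm.
Only numpy, scipy, OpenCV 4.12 (cv2) and the standard library are available. Lean on these libraries where they do the work, as an engineer would, in place of code of your own. Each camera call takes 0.05 s, during which the arm holds its last target.

## Working session

There is one attempt and no reset: what is moved stays moved. The work goes in short steps, Python scripts to look and compute and a shell command to move; the robot and the scene stay as the last step left them, time stands still between calls to the robot, and variables do not carry over. Pictures are saved under pics/ and viewed, and the job is handed in when it is done.

```bash
mkdir -p pics; ls; python3 - <<'E'
from workcell import *
import cv2
print(state(), hold_point_z if not callable(hold_point_z) else hold_point_z())
for n in ["side","top","wrist"]:
    f=grab_frame(n); cv2.imwrite(f"pics/{n}0.png",f["frame"][:,:,::-1]); print(n,f["fx"],f["fy"],f["cx"],f["cy"]); print(f["view"].round(4).tolist())
    import pickle; pickle.dump(f,open(f"{n}0.pkl","wb"))
E
```

```text
pics
{'time_s': 0.0, 'qpos': array([-6.84119278e+01,  1.83501625e+01,  8.97061907e+01,  6.35322018e-04,
        7.20424844e+01, -1.14745382e+00]), 'qvel': array([ 0.0035772 , -0.04823539,  0.12010241, -0.03168585, -0.0390712 ,
       -0.00788321]), 'effort': array([ 1.72105476e-03, -4.12457085e+01, -2.31974190e+01,  7.26512633e-02,
        4.58528416e-02, -1.59684532e-04]), 'ee_pos': array([ 222.01121836, -529.8111645 ,  181.23659935]), 'ee_rot': array([-1.79901194e+02, -2.58318484e-03,  2.27353273e+01]), 'force': array([-0.45851124,  0.03938467, -0.80991712]), 'torque': array([-0.01127854, -0.00156926,  0.06116092]), 'gripper_width': 91.21151260441094} -18.8
side 420.2597991390859 420.2597991390859 256.2678961244784 193.01885652462207
[[0.9948, -0.0998, -0.0179, -596.461], [-0.0861, -0.7382, -0.6691, 140.7339], [0.0535, 0.6672, -0.743, 1342.2392], [0.0, 0.0, 0.0, 1.0]]
top 462.0791450803204 462.0791450803204 253.2327110712485 199.6822681086763
[[0.0029, -1.0, -0.0037, 7.1714], [-0.9883, -0.0024, -0.1528, 621.6327], [0.1527, 0.0041, -0.9883, 1438.1866], [0.0, 0.0, 0.0, 1.0]]
wrist 284.83530434738645 284.83530434738645 251.37793977531166 195.20787825793641
[[0.386, -0.9225, -0.0006, -573.2789], [-0.8884, -0.3719, 0.2693, -29.78], [-0.2487, -0.1034, -0.963, 391.2837], [0.0, 0.0, 0.0, 1.0]]
```

View pics/side0.png

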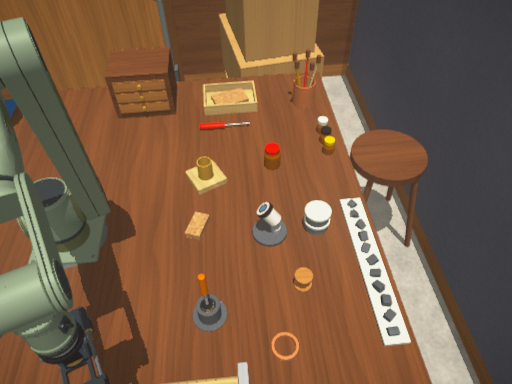

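View pics/top0.png

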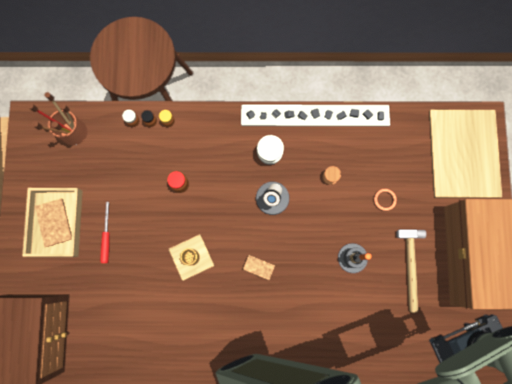

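View pics/wrist0.png

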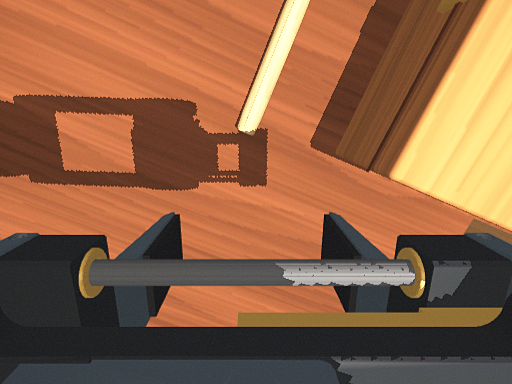

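```bash
cat > h.py <<'E'
import numpy as np, cv2, pickle
def ld(n): return pickle.load(open(n+'.pkl','rb'))
def ray(f,u,v):
    V=np.array(f["view"]); R=V[:3,:3]; t=V[:3,3]
    c=-R.T@t; d=R.T@np.array([(u-f["cx"])/f["fx"],(v-f["cy"])/f["fy"],1.]); return c,d/np.linalg.norm(d)
def onz(f,u,v,z):
    c,d=ray(f,u,v); return c+d*(z-c[2])/d[2]
def two(f1,p1,f2,p2):
    c1,d1=ray(f1,*p1); c2,d2=ray(f2,*p2)
    s=np.linalg.lstsq(np.c_[d1,-d2],c2-c1,rcond=None)[0]
    a=c1+s[0]*d1;b=c2+s[1]*d2
    return (a+b)/2,np.linalg.norm(a-b)
def proj(f,p):
    V=np.array(f["view"]); q=V[:3,:3]@np.array(p,float)+V[:3,3]; return f["fx"]*q[0]/q[2]+f["cx"],f["fy"]*q[1]/q[2]+f["cy"]
def crop(f,x,y,w,h,s,name):
    im=f["frame"][y:y+h,x:x+w,::-1]; cv2.imwrite(name,cv2.resize(im,None,fx=s,fy=s,interpolation=cv2.INTER_CUBIC))
E
python3 - <<'E'
from h import *
t=ld('top0');s=ld('side0')
a=[]
def tile(f,x,y): 
    return cv2.resize(f["frame"][y:y+60,x:x+80,::-1],None,fx=5,fy=5,interpolation=cv2.INTER_NEAREST)
r1=np.hstack([tile(t,313,228),tile(t,150,228)]);r2=np.hstack([tile(t,232,168),tile(s,230,190)])
cv2.imwrite('pics/c1.png',np.vstack([r1,r2]))
r1=np.hstack([tile(s,170,270),tile(s,165,145)])
cv2.imwrite('pics/c2.png',r1)
E
```

```text
(no output)
```

View pics/c1.png

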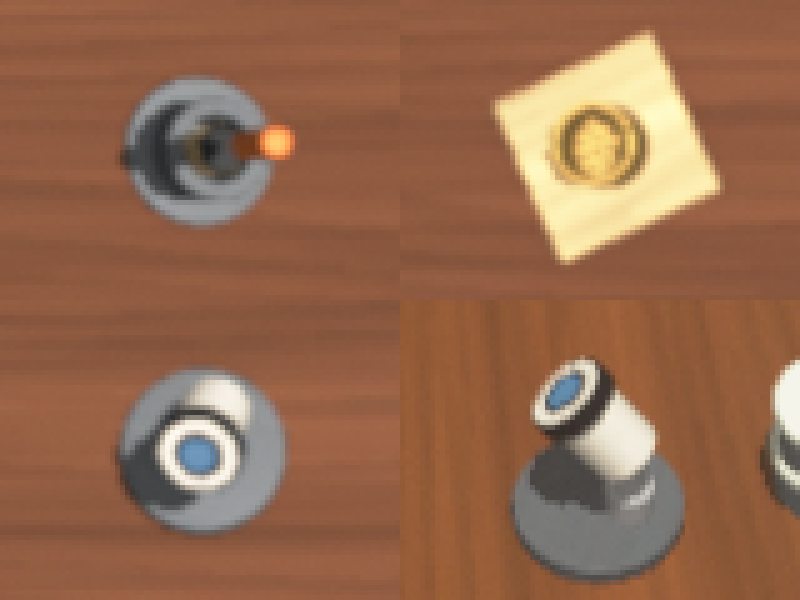

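View pics/c2.png

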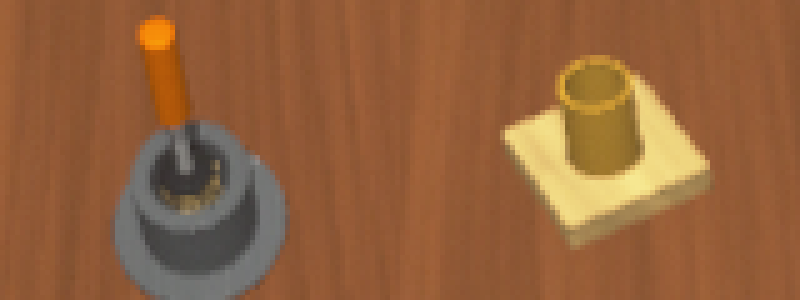

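```bash
python3 - <<'E'
from h import *
t=ld('top0');s=ld('side0')
def mask(f,roi,cond):
    x,y,w,h=roi; im=f["frame"][y:y+h,x:x+w]; hsv=cv2.cvtColor(im,cv2.COLOR_RGB2HSV)
    m=cond(im.astype(int),hsv.astype(int)).astype(np.uint8)
    n,l,st,c=cv2.connectedComponentsWithStats(m)
    i=1+np.argmax(st[1:,4]); k=(l==i).astype(np.uint8)
    cn=max(cv2.findContours(k,cv2.RETR_EXTERNAL,cv2.CHAIN_APPROX_NONE)[0],key=len)
    hull=cv2.convexHull(cn); 
    e=cv2.fitEllipse(hull) if len(hull)>=5 else None
    r=cv2.minAreaRect(cn)
    return c[i]+[x,y],st[i,4],(np.array(e[0])+[x,y],e[1],e[2]) if e else None,(np.array(r[0])+[x,y],r[1],r[2]),(cv2.boxPoints(r)+[x,y])
# lens blue
blue=lambda im,h:(im[...,2]>im[...,0]+30)
lt=mask(t,(232,168,80,60),blue);ls=mask(s,(230,190,80,60),blue)
print('lens',lt[0],ls[0],two(t,lt[0],s,ls[0]),onz(t,*lt[0],115))
grey=lambda im,h:(h[...,1]<60)
ft=mask(t,(232,168,80,60),grey);print('camfoot',ft[2],onz(t,*ft[2][0],5))
fs=mask(s,(245,215,50,40),grey)
st=mask(t,(313,228,80,60),grey);print('stand',st[2],onz(t,*st[2][0],4), onz(t,*st[2][0],6))
bright=lambda im,h:(im[...,0]>230)&(im[...,2]<120)
ot=mask(t,(313,228,80,60),bright);os_=mask(s,(170,265,80,60),lambda im,h:(im[...,0]>228)&(im[...,2]<60)&(im[...,1]>100))
print('hend',ot[0],ot[1],os_[0],os_[1],two(t,ot[0],s,os_[0]),onz(t,*ot[0],206))
bl=mask(t,(150,228,80,60),lambda im,h:(im.min(-1)>100)&(im[...,1]>170)|(h[...,0]>20)&(h[...,0]<35)&(h[...,1]<200)&(h[...,2]>100))
print('block',bl[3],onz(t,*bl[3][0],22),bl[1]); print([onz(t,*p,22).round(1).tolist() for p in bl[4]])
E
```

```text
lens [271.1  198.65] [262.40740741 208.        ] (array([615.0223543 , -46.24494706, 114.98663203]), np.float64(0.9184469145380256)) [614.55697555 -46.27966046 115.        ]
camfoot (array([272.19296646, 197.78482056]), (32.8426628112793, 32.96315002441406), 107.98269653320312) [634.72933813 -53.75445087   5.        ]
stand (array([352.26843262, 257.78894806]), (28.857959747314453, 30.020923614501953), 148.56668090820312) [ 438.2898466  -313.02206595    4.        ] [ 438.23210769 -312.60447294    6.        ]
hend [367.88461538 256.        ] 26 [200.83333333 276.56666667] 30 (array([ 438.05960635, -315.4313514 ,  203.52808411]), np.float64(0.8086153466508018)) [ 437.57981492 -314.89889177  206.        ]
block (array([190.83561707, 256.93835449]), (34.67668533325195, 35.33877182006836), 65.55604553222656) [439.00829651 208.82855776  22.        ] 1048
[[465.9, 284.4, 22.0], [513.3, 181.7, 22.0], [412.3, 133.7, 22.0], [365.8, 235.5, 22.0]]
```

```bash
python3 -m creep '[[0,0,0,-12,0,0,-9.6],[0,0,0,-12,0,0,-9.6],[0,0,0,-12,0,0,-9.6],[0,0,0,-12,0,0,-9.6],[0,0,0,-12,0,0,-9.6]]' 20 && python3 -m creep '[[0,0,0,-12,0,0,-9.6],[0,0,0,-12,0,0,-9.6],[0,0,0,0,0,0,0]]'
python3 - <<'E'
from h import *
t=ld('top0');s=ld('side0')
# cup rim
T=(190.8,257.2);S=(204.2,161.8)
print(two(t,T,s,S),onz(t,*T,86),onz(s,*S,86))
E
```

```text
time_s: 0.78
ee_pos: [222.1, -530.1, 242.1]
ee_rot: [-180.0, -0.0, 71.1]
force: [-0.3, 0.8, 0.0]
gripper_width: 91.1
time_s: 1.15
ee_pos: [222.4, -530.7, 266.6]
ee_rot: [180.0, 0.1, 89.8]
force: [0.2, 1.3, -1.2]
gripper_width: 91.2
(array([439.57184539, 199.84856451,  91.15526991]), np.float64(6.882847693806285)) [436.3086774  200.09243084  86.        ] [442.49330398 205.94307632  86.        ]
```

```bash
python3 -m creep '[[0,43,43,0,0,0,0],[0,43,43,0,0,0,0],[0,43,43,0,0,0,0],[0,43,43,0,0,0,0],[0,43,43,0,0,0,0]]' && python3 -m creep '[[0,1,1,0,0,0,0],[0,0,0,0,0,0,0]]'
python3 - <<'E'
from h import *
from workcell import *
f=grab_frame("wrist"); pickle.dump(f,open('wrist1.pkl','wb')); cv2.imwrite('pics/w1.png',f["frame"][:,:,::-1])
st=state(); print(st["ee_pos"],st["ee_rot"],st["qpos"])
print(np.array(f["view"]).round(3).tolist(), proj(f,(438,-314,206)))
E
```

```text
time_s: 1.78
ee_pos: [438.3, -313.9, 265.3]
ee_rot: [-180.0, -0.0, 89.7]
force: [0.4, -0.5, 0.6]
gripper_width: 91.5
time_s: 2.02
ee_pos: [438.0, -314.6, 265.4]
ee_rot: [-179.9, -0.0, 89.9]
force: [0.5, -0.3, -0.8]
gripper_width: 91.3
[ 437.6656949  -315.09547478  265.54701062] [-1.79931122e+02 -1.11056213e-03  8.98262923e+01] [-3.69462117e+01  1.27289738e+01  8.54749621e+01 -4.07546737e-02
  8.18519033e+01 -3.67667087e+01]
[[1.0, -0.003, -0.001, -438.405], [-0.002, -0.963, 0.27, -354.01], [-0.002, -0.27, -0.963, 387.832], [0.0, 0.0, 0.0, 1.0]] (np.float64(251.5566045127172), np.float64(198.35714657782202))
```

View pics/w1.png

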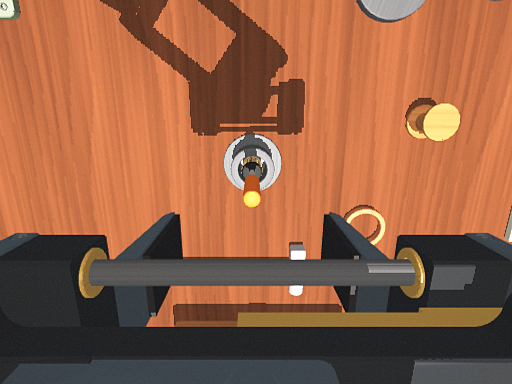

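The handle end is at (252,199) where predicted, so the brush sits under the tool. I'll descend and grip.

```bash
python3 -m creep '[[0,0,0,40,0,0,0],[0,0,0,40,0,0,0],[0.3,0,0,32,0,0,0],[0.6,0,0,0,0,0,0],[1,0,0,0,0,0,0]]' 35 && python3 -m creep '[[1,0,0,0,0,0,0],[1,0,0,0,0,0,0],[1,0,0,0,0,0,0]]'
```

```text
time_s: 2.7
ee_pos: [438.6, -316.0, 155.4]
ee_rot: [179.9, 0.1, 89.8]
force: [0.4, -0.0, 0.2]
gripper_width: 64.1
time_s: 3.08
ee_pos: [438.7, -314.7, 154.6]
ee_rot: [179.9, 0.0, 89.9]
force: [-0.6, 0.3, 0.3]
gripper_width: 34.0
```

```bash
python3 -m creep '[[1,0,0,0,0,0,0],[1,0,0,0,0,0,0],[1,0,0,0,0,0,0]]' && python3 -m creep '[[1,0,0,-40,0,0,0],[1,0,0,-40,0,0,0],[1,0,0,-40,0,0,0],[1,0,0,0,0,0,0]]'
python3 - <<'E'
from h import *
from workcell import *
for n in ["wrist","side"]:
    f=grab_frame(n); pickle.dump(f,open(n+'2.pkl','wb')); cv2.imwrite(f'pics/{n}2.png',f["frame"][:,:,::-1])
st=state(); print(st["ee_pos"],st["ee_rot"],st["qpos"])
E
```

```text
time_s: 3.45
ee_pos: [438.5, -314.6, 154.1]
ee_rot: [180.0, 0.0, 89.9]
force: [-0.4, 0.8, 0.5]
gripper_width: 17.1
time_s: 3.95
ee_pos: [439.9, -315.6, 277.2]
ee_rot: [179.7, 0.2, 89.9]
force: [0.4, 0.8, -2.0]
gripper_width: 16.6
[ 438.12201257 -314.31566216  273.39320255] [-1.79955212e+02 -2.80897324e-02  8.99375255e+01] [-3.68753634e+01  1.25717528e+01  8.45851019e+01 -4.38202599e-03
  8.28958336e+01 -3.68123560e+01]
```

View pics/side2.png

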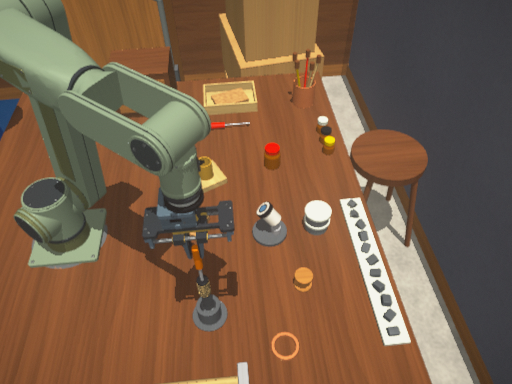

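```bash
python3 -m creep '[[1,60,0,0,0,0,0],[1,60,0,0,0,0,0],[1,60,0,0,0,0,0],[1,60,0,0,0,0,0],[1,0,0,0,0,0,0]]' 
python3 - <<'E'
from h import *
from workcell import *
for n in ["wrist"]:
    f=grab_frame(n); pickle.dump(f,open(n+'3.pkl','wb')); cv2.imwrite(f'pics/{n}3.png',f["frame"][:,:,::-1])
E
python3 -m creep '[[1,60,0,0,0,0,0],[1,60,0,0,0,0,0],[1,60,0,0,0,0,0],[1,0,0,0,0,0,0]]' 
python3 - <<'E'
from h import *
from workcell import *
for n in ["wrist"]:
    f=grab_frame(n); pickle.dump(f,open(n+'4.pkl','wb')); cv2.imwrite(f'pics/{n}4.png',f["frame"][:,:,::-1])
E
```

```text
time_s: 4.68
ee_pos: [437.4, -71.0, 272.4]
ee_rot: [-179.8, -0.1, 90.3]
force: [0.5, -1.0, -1.4]
gripper_width: 16.7
time_s: 5.22
ee_pos: [438.8, 107.3, 272.7]
ee_rot: [-179.9, 0.0, 90.2]
force: [-0.4, -0.2, -0.3]
gripper_width: 16.9
```

View pics/wrist3.png

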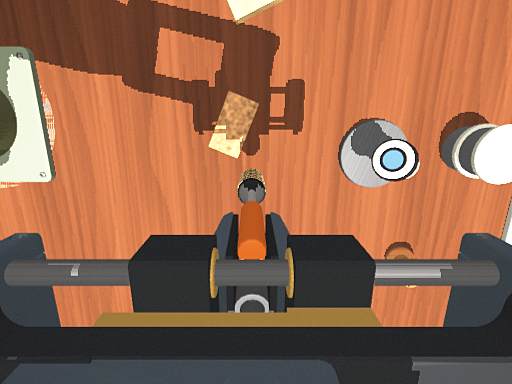

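View pics/wrist4.png

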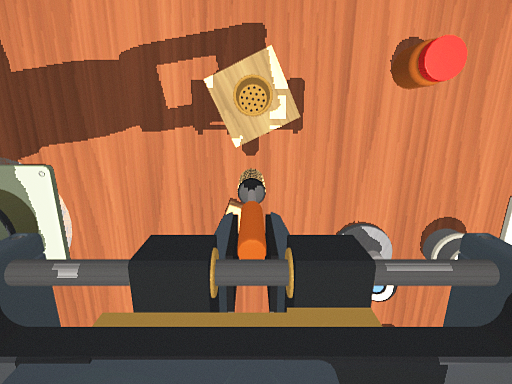

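```bash
python3 - <<'E'
from h import *
a=ld('wrist4');b=ld('wrist3')
i1=cv2.resize(a["frame"][35:155,195:315,::-1],None,fx=4,fy=4,interpolation=cv2.INTER_NEAREST)
i2=cv2.resize(b["frame"][105:205,330:430,::-1],(320,480)[::1] if 0 else (400,400),interpolation=cv2.INTER_NEAREST)
c=np.zeros((480,800,3),np.uint8); c[:,:400]=i1[:,40:440]; c[:400,400:]=i2; cv2.imwrite('pics/c3.png',c)
im=b["frame"].astype(int)
m=((im[...,2]>im[...,0]+40)).astype(np.uint8); m[:,:350]=0
n,l,st,ce=cv2.connectedComponentsWithStats(m); k=1+np.argmax(st[1:,4]); print('lens',ce[k],st[k]); L=ce[k]
print(onz(b,*L,115)); t=ld('top0'); print(two(b,L,t,(271.1,198.65)))
E
```

```text
lens [392.58982036 159.21856287] [382 150  22  20 334]
[615.78257795 -46.26991574 115.        ]
(array([614.10454622, -45.980242  , 118.27068188]), np.float64(0.389496263489809))
```

View pics/c3.png

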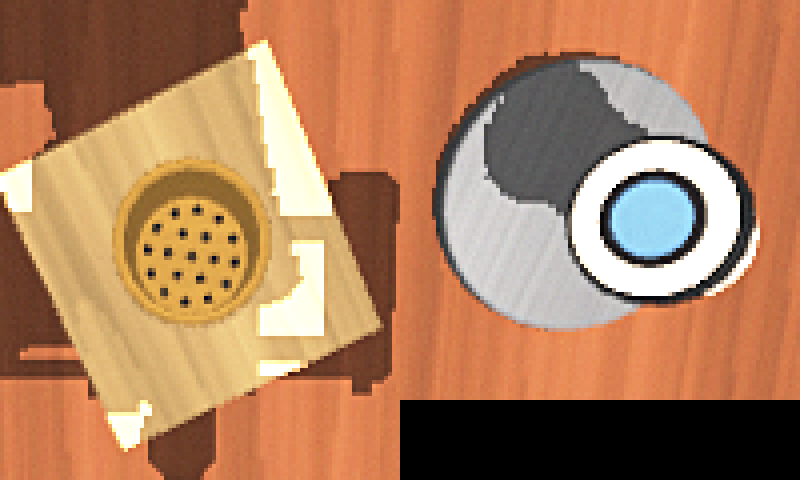

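```bash
python3 - <<'E'
from h import *
a=ld('wrist4');b=ld('wrist3')
print('rim',onz(a,253,95.3,86),'floor',onz(a,253,98.75,10))
e=[onz(a,x/4+205,y/4+35,86).round(1).tolist() for x,y in[(113,241),(272,241),(192,155),(192,328)]];print(e)
print('block',[onz(a,x/4+205,y/4+35,22).round(1).tolist() for x,y in [(265,40),(383,325),(122,452),(0,180)]])
for z in(0,6,10):print('foot',onz(b,373.7,152.8,z))
for z in(6,):print('foot rad',[onz(b,(x-400)/4+330,y/4+105,z)[:2].round(1).tolist() for x,y in[(440,191),(575,55),(575,330)]])
# check calibration: hand pose
from workcell import state
V=np.array(a["view"]);print('cam',-V[:3,:3].T@V[:3,3],state()["ee_pos"])
E
```

```text
rim [440.10884172 209.4661761   86.        ] floor [440.37762046 209.23023343  10.        ]
[[414.5, 209.5, 86.0], [466.0, 209.6, 86.0], [440.0, 235.3, 86.0], [440.2, 182.4, 86.0]]
block [[466.3, 282.1, 22.0], [513.7, 183.3, 22.0], [413.0, 134.6, 22.0], [368.9, 234.9, 22.0]]
foot [639.77193622 -52.41186841   0.        ]
foot [637.22130672 -51.67456995   6.        ]
foot [635.52088705 -51.18303764  10.        ]
foot rad [[581.9, -51.9], [630.8, 2.3], [644.3, -110.3]]
cam [438.83907788 184.71906253 475.85535728] [438.88350988 105.35105708 272.81469027]
```

```bash
python3 -m creep '[[1,52,1.5,0,0,0,0],[1,52,0,0,0,0,0],[1,0,0,0,0,0,0],[1,0,0,15,0,0,0],[1,0,0,0,0,0,0]]' 
python3 - <<'E'
from h import *
from workcell import *
for n in ["wrist","side"]:
    f=grab_frame(n); pickle.dump(f,open(n+'5.pkl','wb')); cv2.imwrite(f'pics/{n}5.png',f["frame"][:,:,::-1])
print(state()["ee_pos"])
s=f
i1=cv2.resize(s["frame"][120:200,160:260,::-1],None,fx=4,fy=4,interpolation=cv2.INTER_NEAREST)
w=ld('wrist5'); i2=cv2.resize(w["frame"][120:320,150:350,::-1],(400,400)); c=np.zeros((400,800,3),np.uint8);c[:320,:400]=i1;c[:,400:]=i2
cv2.imwrite('pics/c5.png',c)
E
```

```text
time_s: 5.9
ee_pos: [439.9, 207.0, 257.1]
ee_rot: [-179.8, 0.1, 89.8]
force: [-0.2, 0.6, -0.4]
gripper_width: 17.2
[440.63680173 207.90689268 258.63911088]
```

View pics/c5.png

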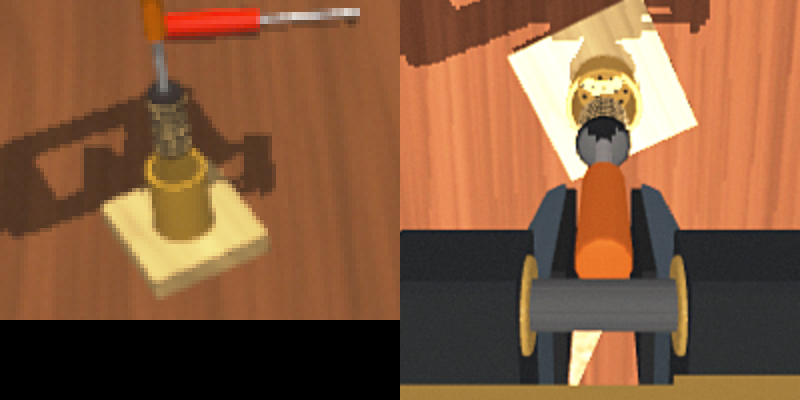

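```bash
python3 -m creep '[[1,1,0,30,0,0,0],[1,0,0,30,0,0,0],[1,0,0,20,0,0,0],[1,0,0,0,0,0,0]]' && python3 -m creep '[[1,0,0,15,0,0,0],[1,0,0,0,0,0,0],[1,0,0,0,0,0,0]]'
python3 - <<'E'
from h import *
from workcell import *
f=grab_frame("side"); s=f
st=state();print(st["ee_pos"],st["force"])
i1=cv2.resize(s["frame"][90:210,130:280,::-1],None,fx=4,fy=4,interpolation=cv2.INTER_NEAREST)
cv2.imwrite('pics/c6.png',i1)
E
```

```text
time_s: 6.5
ee_pos: [439.8, 209.4, 178.1]
ee_rot: [-179.9, 0.1, 89.9]
force: [0.4, 0.4, -0.6]
gripper_width: 17.0
time_s: 6.88
ee_pos: [440.9, 210.5, 164.5]
ee_rot: [179.9, -0.0, 89.9]
force: [0.1, 0.9, 0.6]
gripper_width: 16.8
[440.98807748 210.57918556 164.58191798] [-1.34446116 -0.08406034 -0.62885049]
```

View pics/c6.png

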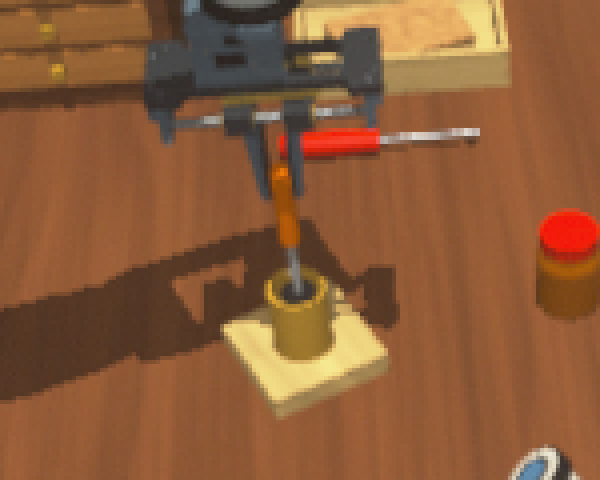

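```bash
python3 -m creep '[[1,0,0,3,0,0,0],[1,0,0,0,0,0,0],[1,0,0,-31,0,0,0],[1,0,0,-31,0,0,0],[1,0,0,0,0,0,0]]' && python3 -m creep '[[1,0,0,0,0,0,0],[1,0,0,31,0,0,0],[1,0,0,31,0,0,0],[1,0,0,0,0,0,0],[1,0,0,0,0,0,0]]' && python3 -m creep '[[1,0,0,0,0,0,0]]'
python3 - <<'E'
from h import *
from workcell import *
f=grab_frame("side"); s=f
st=state();print(st["ee_pos"],st["force"])
i1=cv2.resize(s["frame"][90:210,130:280,::-1],None,fx=4,fy=4,interpolation=cv2.INTER_NEAREST)
cv2.imwrite('pics/c7.png',i1)
E
```

```text
time_s: 7.55
ee_pos: [442.0, 211.1, 225.2]
ee_rot: [179.7, -0.1, 89.9]
force: [0.2, 1.0, -0.8]
gripper_width: 17.5
time_s: 8.18
ee_pos: [440.6, 210.5, 161.1]
ee_rot: [-180.0, 0.0, 89.9]
force: [-0.3, 0.9, 0.1]
gripper_width: 16.7
time_s: 8.3
ee_pos: [441.1, 210.6, 161.8]
ee_rot: [179.9, -0.0, 89.9]
force: [-0.1, -0.4, -0.9]
gripper_width: 17.1
[441.03739851 210.63079862 161.79190648] [-0.2603461   0.11457959 -0.10106804]
```

View pics/c7.png

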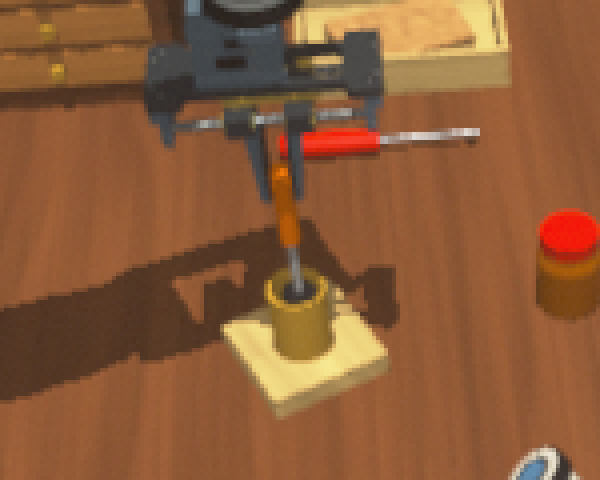

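```bash
python3 -m creep '[[1,0,0,-38,0,0,0],[1,0,0,-38,0,0,0],[1,0,0,-38,0,0,0],[1,0,0,0,0,0,0]]' && python3 -m creep '[[1,-58,0,0,0,0,0],[1,-58,0,0,0,0,0],[1,-58,0,0,0,0,0],[1,-58,0,0,0,0,0],[1,-58,0,0,0,0,0]]' && python3 -m creep '[[1,-58,-2,0,0,0,0],[1,-58,0,0,0,0,0],[1,-58,0,0,0,0,0],[1,-58,0,0,0,0,0],[1,0,0,0,0,0,0]]' && python3 -m creep '[[1,-2,-1,0,0,0,0],[1,0,0,0,0,0,0]]'
python3 - <<'E'
from h import *
from workcell import *
for n in ["wrist","side"]:
    f=grab_frame(n); pickle.dump(f,open(n+'8.pkl','wb'))
print(state()["ee_pos"])
s=f
i1=cv2.resize(s["frame"][235:335,160:260,::-1],None,fx=4,fy=4,interpolation=cv2.INTER_NEAREST)
w=ld('wrist8'); i2=cv2.resize(w["frame"][120:320,150:350,::-1],(400,400)); c=np.hstack([i1,i2])
cv2.imwrite('pics/c8.png',c)
E
```

```text
time_s: 8.85
ee_pos: [442.3, 211.2, 278.7]
ee_rot: [179.6, -0.2, 89.9]
force: [-0.3, -0.0, -0.3]
gripper_width: 17.1
time_s: 9.48
ee_pos: [439.5, -81.2, 274.2]
ee_rot: [-180.0, -0.0, 89.9]
force: [0.3, 0.1, -0.7]
gripper_width: 17.2
time_s: 10.1
ee_pos: [437.0, -314.7, 273.1]
ee_rot: [-179.9, -0.0, 89.7]
force: [0.6, 0.4, -1.4]
gripper_width: 17.0
time_s: 10.35
ee_pos: [436.9, -312.3, 275.0]
ee_rot: [-180.0, -0.0, 90.0]
force: [-1.0, 0.5, -1.7]
gripper_width: 16.9
[ 437.12361768 -312.37195038  275.30925968]
```

View pics/c8.png

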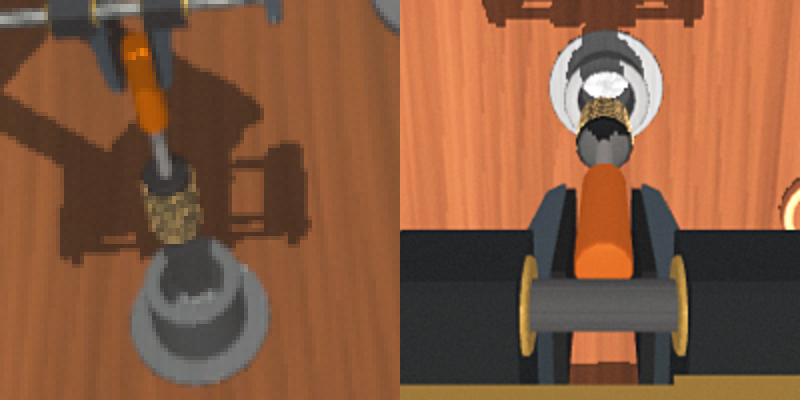

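```bash
python3 -m creep '[[1,-2,1,30,0,0,0],[1,0,0,30,0,0,0],[1,0,0,30,0,0,0],[1,0,0,0,0,0,0],[1,0,0,26,0,0,0]]' && python3 -m creep '[[1,0,0,0,0,0,0],[1,0,0,3,0,0,0],[1,0,0,0,0,0,0]]'
```

```text
time_s: 11.08
ee_pos: [440.2, -316.6, 161.9]
ee_rot: [179.7, 0.3, 90.0]
force: [-0.8, -0.9, -0.1]
gripper_width: 16.7
time_s: 11.45
ee_pos: [438.5, -315.9, 157.2]
ee_rot: [179.9, 0.1, 89.9]
force: [1.1, 0.2, -0.6]
gripper_width: 16.8
```

```bash
python3 - <<'E'
from h import *
from workcell import *
for n in ["wrist","side"]:
    f=grab_frame(n); pickle.dump(f,open(n+'9.pkl','wb'))
print(state()["ee_pos"])
s=f
i1=cv2.resize(s["frame"][235:335,160:260,::-1],None,fx=4,fy=4,interpolation=cv2.INTER_NEAREST)
w=ld('wrist9'); i2=cv2.resize(w["frame"][120:320,150:350,::-1],(400,400)); c=np.hstack([i1,i2])
cv2.imwrite('pics/c9.png',c)
E
```

```text
[ 438.36941122 -315.86926655  156.91817185]
```

View pics/c9.png

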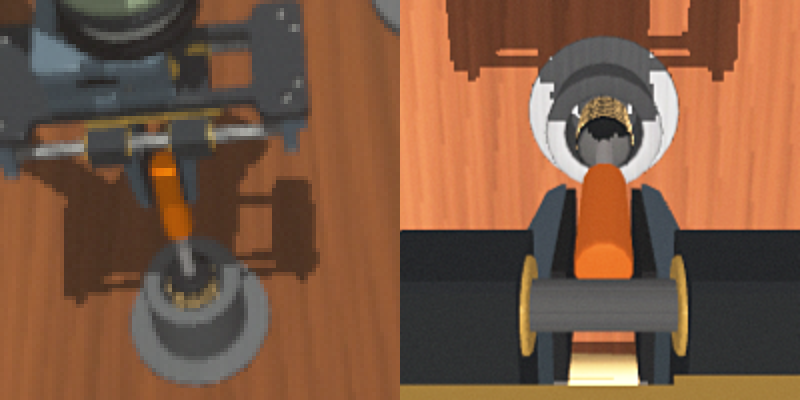

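```bash
python3 -m creep '[[1,0,0,2,0,0,0],[1,0,0,0,0,0,0],[0.7,0,0,0,0,0,0],[0.4,0,0,0,0,0,0],[0.2,0,0,0,0,0,0]]' && python3 -m creep '[[0,0,0,0,0,0,0],[0,0,0,0,0,0,0],[0,0,0,0,0,0,0],[0,0,0,-40,0,0,0],[0,0,0,-40,0,0,0]]' && python3 -m creep '[[0,0,0,-40,0,0,0],[0,0,0,0,0,0,0]]'
python3 - <<'E'
from h import *
from workcell import *
for n in ["wrist","side"]:
    f=grab_frame(n); pickle.dump(f,open(n+'10.pkl','wb'))
print(state()["ee_pos"])
s=f
i1=cv2.resize(s["frame"][235:335,160:260,::-1],None,fx=4,fy=4,interpolation=cv2.INTER_NEAREST)
w=ld('wrist10'); i2=cv2.resize(w["frame"][120:320,150:350,::-1],(400,400)); c=np.hstack([i1,i2])
cv2.imwrite('pics/c10.png',c)
E
```

```text
time_s: 12.18
ee_pos: [438.0, -315.6, 154.2]
ee_rot: [180.0, 0.0, 89.9]
force: [-0.8, 0.5, -0.1]
gripper_width: 44.4
time_s: 12.8
ee_pos: [437.7, -315.4, 234.7]
ee_rot: [-179.9, -0.0, 89.9]
force: [-0.1, -0.5, 0.1]
gripper_width: 90.9
time_s: 13.05
ee_pos: [439.4, -316.7, 277.5]
ee_rot: [179.7, 0.3, 89.9]
force: [-0.3, 0.1, -1.0]
gripper_width: 91.2
[ 437.77747761 -315.41919255  273.7417402 ]
```

View pics/c10.png

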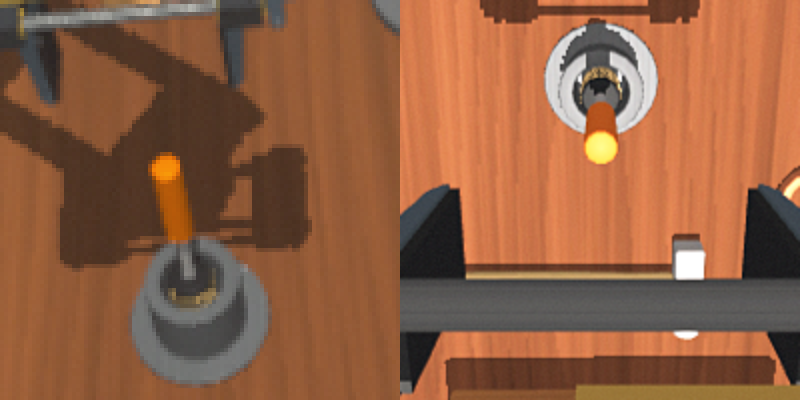

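```bash
python3 -m creep '[[0,48,26,-7,0,0,0],[0,48,26,-7,0,0,0],[0,48,26,-7,0,0,0],[0,48,26,-7,0,0,0],[0,0,0,0,0,0,0]]'
python3 - <<'E'
from h import *
from workcell import *
f=grab_frame("wrist"); pickle.dump(f,open('wrist11.pkl','wb'));print(state()["ee_pos"])
u,v=proj(f,(620,-48,90)); print(u,v); x,y=int(u)-50,int(v)-37
x=max(0,min(x,412));y=max(0,min(y,309));print(x,y)
cv2.imwrite('pics/c11.png',cv2.resize(f["frame"][y:y+75,x:x+100,::-1],None,fx=8,fy=8,interpolation=cv2.INTER_NEAREST))
E
```

```text
time_s: 13.78
ee_pos: [543.0, -120.5, 300.4]
ee_rot: [-179.9, -0.1, 90.2]
force: [-0.4, -0.5, -1.3]
gripper_width: 91.3
[ 542.0668489  -122.31670975  300.2587167 ]
306.8250170253539 119.28152724842515
256 82
```

View pics/c11.png

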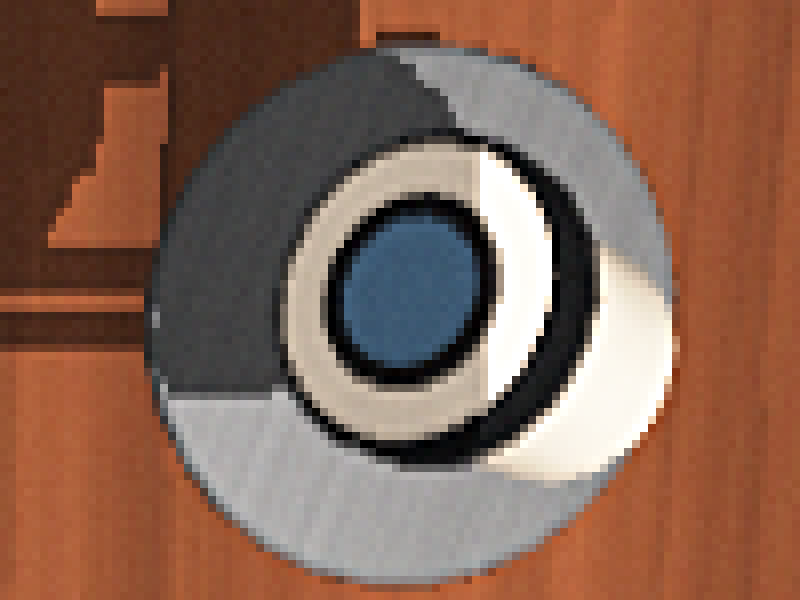

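```bash
python3 - <<'E'
from h import *
f=ld('wrist11')
from scipy.optimize import least_squares
px=lambda x,y:(x/8+256-.5+.06,y/8+82-.5+.06)
im=f["frame"][82:157,256:356].astype(int)
m=(im[...,2]>im[...,0]+25).astype(np.uint8)
n,l,st,ce=cv2.connectedComponentsWithStats(m);k=1+np.argmax(st[1:,4]);Lp=ce[k]+[256,82];print('lens px',Lp,onz(f,*Lp,115))
t=ld('top0');s=ld('side0');b=ld('wrist3')
C=[ray(f,*Lp),ray(t,271.1,198.65),ray(s,262.407,208),ray(b,392.59,159.22)]
A=np.vstack([np.eye(3)-np.outer(d,d) for c,d in C]);B=np.hstack([(np.eye(3)-np.outer(d,d))@c for c,d in C])
L=np.linalg.lstsq(A,B,rcond=None)[0];print('L',L)
L=onz(f,*Lp,115)
for z in(0,6,10):print('foot',z,onz(f,*px(412,314),z))
cn=max(cv2.findContours((l==k).astype(np.uint8),0,cv2.CHAIN_APPROX_NONE)[0],key=len);print(cv2.fitEllipse(cn))
def ax(s,az): 
    a=np.radians(az); return L+s*np.array([np.sin(np.radians(40))*np.cos(a),np.sin(np.radians(40))*np.sin(a),np.cos(np.radians(40))])
r=least_squares(lambda q:np.subtract(proj(f,ax(-q[0],q[1])),px(542,353)),[25,163]);print(r.x,r.cost)
# silhouette circles: draw barrel back ring for candidates as pixel bounds
for az in(150,155,160,165,170):
    a=np.radians(az);d=ax(1,az)-L;h=np.array([-np.sin(a),np.cos(a),0]);g=np.cross(d,h)
    P=np.array([proj(f,ax(-62,az)+22*(np.cos(p)*h+np.sin(p)*g)) for p in np.linspace(0,6.28,90)])
    P=(P-[256-.44,82-.44])*8;print(az,'back ring bounds',P.min(0).round(),P.max(0).round())
E
```

```text
lens px [306.88259109 117.89068826] [615.32337532 -45.95415417 115.        ]
L [615.20609203 -46.18706226 115.27204243]
foot 0 [637.29578966 -51.52033577   0.        ]
foot 6 [636.17246104 -51.42387295   6.        ]
foot 10 [635.42357529 -51.35956441  10.        ]
((50.878273010253906, 35.88214111328125), (15.207056999206543, 18.7297420501709), 25.93682098388672)
[ 53.07739068 160.84763716] 1.9062676099904293e-22
150 back ring bounds [431. 284.] [660. 516.]
155 back ring bounds [442. 265.] [669. 500.]
160 back ring bounds [451. 246.] [677. 484.]
165 back ring bounds [459. 226.] [683. 467.]
170 back ring bounds [465. 205.] [688. 449.]
```

```bash
python3 -m creep '[[0,55,-17,0,0,0,0],[0,55,-17,0,0,0,0],[0,55,-17,0,0,0,0],[0,55,-17,0,0,0,0],[0,55,-17,0,0,0,0]]' && python3 -m creep '[[0,55,-17,0,0,0,0],[0,0,0,30,0,0,9.3],[0,0,0,30,0,0,9.2],[0,0,0,30,0,0,0],[0,0,0,0,0,0,0]]'
python3 - <<'E'
from h import *
from workcell import *
f=grab_frame("wrist"); pickle.dump(f,open('wrist12.pkl','wb'));st=state();print(st["ee_pos"],st["ee_rot"],st["qpos"])
cv2.imwrite('pics/w12.png',f["frame"][:,:,::-1])
print(proj(f,(440.2,209.2,86)))
E
```

```text
time_s: 14.45
ee_pos: [456.3, 151.3, 300.9]
ee_rot: [-179.9, 0.1, 89.8]
force: [1.3, 0.4, -0.5]
gripper_width: 91.3
time_s: 15.08
ee_pos: [438.7, 204.3, 209.2]
ee_rot: [-179.7, 0.3, 71.4]
force: [-0.2, 0.8, 0.6]
gripper_width: 90.9
[440.03454462 205.06617571 211.09750628] [-1.79886855e+02  1.36564760e-01  7.13570040e+01] [ 2.36480772e+01  9.23387158e+00  9.77303535e+01 -2.59943334e-02
  7.32113683e+01  4.22987544e+01]
(np.float64(252.17187669678918), np.float64(178.68017361858216))
```

View pics/w12.png

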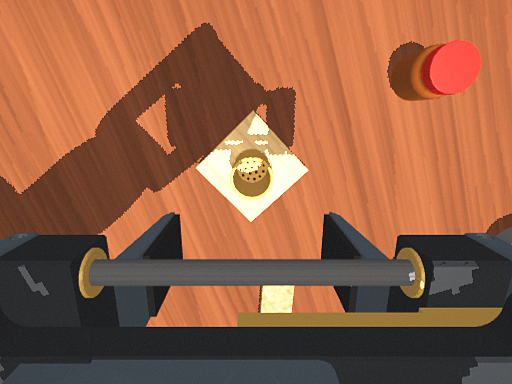

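The rim is centred at about (251,178), matching the prediction. I'll descend over the cup and grip.

```bash
python3 -m creep '[[0,3.8,-1.3,0,0,0,0],[0,0,0,45,0,0,0],[0,0,0,45,0,0,0],[0,0,0,45,0,0,0],[0,0,0,30,0,0,0]]' 40 && python3 -m creep '[[0,0,0,0,0,0,0],[0.3,0,0,0,0,0,0],[1,0,0,0,0,0,0],[1,0,0,0,0,0,0],[1,0,0,0,0,0,0]]' && python3 -m creep '[[1,0,0,0,0,0,0],[1,0,0,0,0,0,0],[1,0,0,0,0,0,0]]'
```

```text
time_s: 15.75
ee_pos: [441.0, 210.6, 46.4]
ee_rot: [180.0, -0.0, 71.4]
force: [-0.1, 0.4, 0.1]
gripper_width: 91.1
time_s: 16.38
ee_pos: [440.8, 210.6, 47.6]
ee_rot: [180.0, -0.0, 71.4]
force: [0.8, 0.2, 0.7]
gripper_width: 54.0
time_s: 16.75
ee_pos: [440.6, 210.6, 47.4]
ee_rot: [180.0, -0.0, 71.4]
force: [-1.6, 0.1, 5.7]
gripper_width: 49.8
```

```bash
python3 -m creep '[[1,0,0,-10,0,0,0],[1,0,0,-25,0,0,0],[1,0,0,-50,0,0,0],[1,0,0,-50,0,0,0],[1,0,0,-50,0,0,0]]' && python3 -m creep '[[1,0,0,0,0,0,0],[1,0,0,0,0,0,0]]'
python3 - <<'E'
from h import *
from workcell import *
s=grab_frame("side");st=state();print(st["ee_pos"],st["ee_rot"],st["force"])
cv2.imwrite('pics/s13.png',cv2.resize(s["frame"][60:260,120:340,::-1],None,fx=3,fy=3,interpolation=cv2.INTER_NEAREST))
R=cv2.Rodrigues
p=st["ee_pos"]; y=np.radians(st["ee_rot"][2]); d=np.array([522.9,-15.3,231])-p
print(d, 'tool x',d@[np.cos(y),np.sin(y),0],'tool y',d@[np.sin(y),-np.cos(y),0],'tool z',-d[2])
E
```

```text
time_s: 17.38
ee_pos: [440.1, 210.1, 233.5]
ee_rot: [-180.0, 0.0, 71.4]
force: [0.4, -0.3, -2.3]
gripper_width: 49.9
time_s: 17.62
ee_pos: [439.7, 209.9, 230.9]
ee_rot: [-179.9, 0.1, 71.4]
force: [0.6, 0.5, -2.4]
gripper_width: 49.8
[439.33320697 209.81160752 230.25998114] [-1.79845338e+02  1.58770359e-01  7.14326503e+01] [ 0.81439028  0.02128442 -3.11336504]
[  83.56679303 -225.11160752    0.74001886] tool x -186.7852834416244 tool y 150.89699342669832 tool z -0.7400188594151871
```

View pics/s13.png

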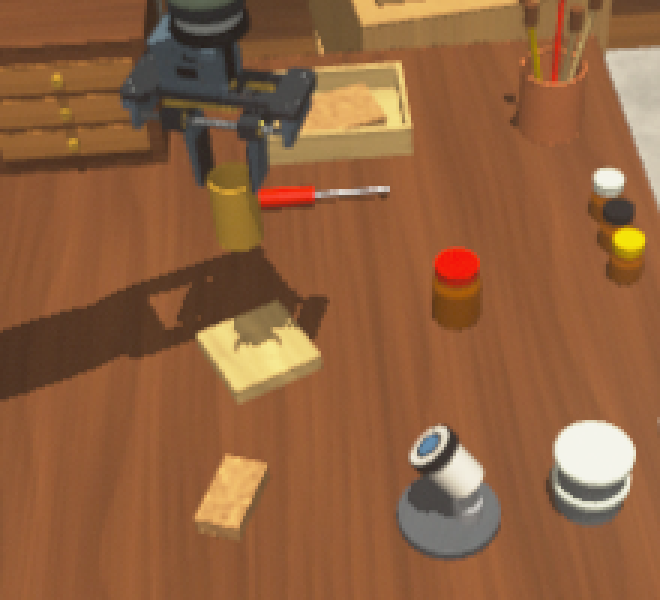

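```bash
python3 -m creep '[[1,-20,12,-6,0,0,0],[1,-45,29,-6,0,0,0],[1,-45,29,-6,0,0,0],[1,-45,29,-6,0,0,0],[1,-31,21,-6,0,0,0]]' && python3 -m creep '[[1,0,0,0,0,0,0],[1,0,0,0,-8,0,0],[1,0,0,0,-8,0,0],[1,0,0,0,-8,0,0],[1,0,0,0,-8,0,0]]' && python3 -m creep '[[1,0,0,0,-8,0,0],[1,0,0,0,0,0,0],[1,0,0,0,0,0,0]]'
python3 - <<'E'
from h import *
from workcell import *
from scipy.spatial.transform import Rotation as Ro
s=grab_frame("side");st=state();print(st["ee_pos"],st["ee_rot"],st["force"],st["qpos"])
cv2.imwrite('pics/s14.png',cv2.resize(s["frame"][60:260,120:340,::-1],None,fx=3,fy=3,interpolation=cv2.INTER_NEAREST))
R=Ro.from_euler('xyz',st["ee_rot"],degrees=True).as_matrix()
print('tool z',R[:,2],'base',st["ee_pos"]+41.4*R[:,2])
print('shift tool',R.T@(np.array([522.9,-15.3,231])-st["ee_pos"]))
E
```

```text
time_s: 18.3
ee_pos: [494.3, -6.2, 260.0]
ee_rot: [-179.8, 0.1, 71.4]
force: [1.6, 0.0, -1.8]
gripper_width: 50.2
time_s: 18.92
ee_pos: [493.4, -3.3, 260.2]
ee_rot: [148.0, 0.0, 71.5]
force: [0.5, -1.3, -1.4]
gripper_width: 49.7
time_s: 19.3
ee_pos: [495.9, -3.4, 262.5]
ee_rot: [140.1, -0.0, 71.5]
force: [0.6, -0.3, -1.8]
gripper_width: 50.2
[496.54835388  -3.6517385  263.10147864] [ 1.39998092e+02 -5.98163114e-02  7.14311116e+01] [-0.13973295 -0.48787746 -2.70231833] [ 12.32566591  -9.31023057 121.32023482 -33.20097873  36.97799199
  52.25624876]
tool z [ 0.60960387 -0.20394229 -0.76602262] base [521.78595423 -12.09494937 231.38814204]
shift tool [-2.68384226  1.34308391 43.03009757]
```

View pics/s14.png

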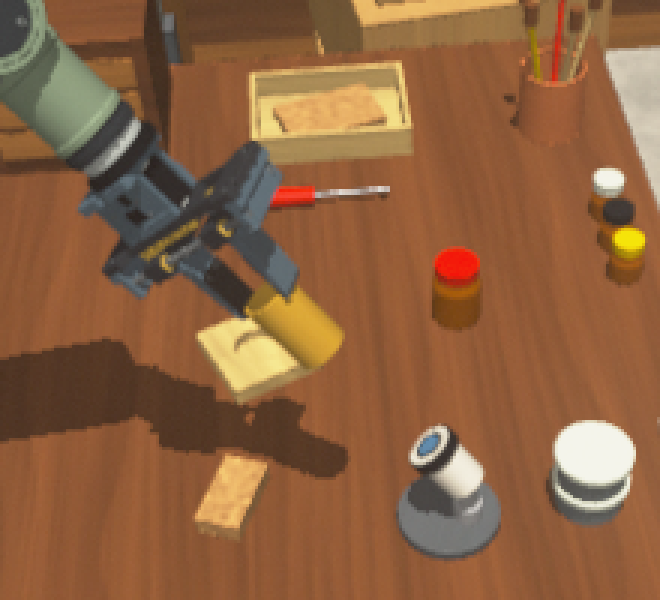

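The tilted cup is now lined up with the lens axis, 43 mm short. I'll advance along the tool axis.

```bash
python3 -m creep '[[1,-2.7,1.3,10,0,0,0],[1,0,0,15,0,0,0],[1,0,0,12,0,0,0],[1,0,0,6,0,0,0],[1,0,0,0,0,0,0]]' && python3 -m creep '[[1,0,0,0,0,0,0],[1,0,0,0,0,0,0]]'
python3 - <<'E'
from h import *
from workcell import *
from scipy.spatial.transform import Rotation as Ro
s=grab_frame("side");t=grab_frame("top");st=state();print(st["ee_pos"],st["ee_rot"],st["force"],st["gripper_width"],np.abs(st["qvel"]).max())
pickle.dump(s,open('side15.pkl','wb'));pickle.dump(t,open('top15.pkl','wb'))
i1=cv2.resize(s["frame"][130:250,190:310,::-1],(400,400),interpolation=cv2.INTER_NEAREST)
i2=cv2.resize(t["frame"][150:270,210:330,::-1],(400,400),interpolation=cv2.INTER_NEAREST)
R=Ro.from_euler('xyz',st["ee_rot"],degrees=True).as_matrix()
base=st["ee_pos"]+41.4*R[:,2]
print('tool z',R[:,2],'base',base)
def c(f,o,k,i):
    for p,col in((base,(255,0,255)),(base-80*R[:,2],(0,255,0))):
        u=np.array(proj(f,p)); q=((u-o+.5)*k).astype(int); print(u); cv2.circle(i,tuple(int(v) for v in q),3,col,1)
c(s,np.array([190,130]),400/120,i1);c(t,np.array([210,150]),400/120,i2)
cv2.imwrite('pics/f15.png',np.hstack([i1,i2]))
cv2.imwrite('pics/s15.png',s["frame"][:,:,::-1])
E
```

```text
time_s: 19.98
ee_pos: [521.5, -16.1, 229.4]
ee_rot: [140.1, 0.0, 71.4]
force: [-0.7, 0.3, -1.8]
gripper_width: 49.9
time_s: 20.23
ee_pos: [521.4, -15.6, 230.5]
ee_rot: [139.9, -0.0, 71.4]
force: [-0.5, 0.9, -1.6]
gripper_width: 49.8
[521.35625823 -15.62220784 230.33605097] [ 1.39960333e+02 -1.52783682e-02  7.14501055e+01] [ 0.13453456 -0.5012505  -3.52551566] 49.67232380897919 0.12005648755071323
tool z [ 0.60996045 -0.20446538 -0.76559922] base [546.60862067 -24.08707439 198.64024327]
[237.53937671 185.55590603]
[218.53612288 167.78034548]
[264.43782906 217.51773053]
[258.89586788 232.75084347]
```

View pics/f15.png

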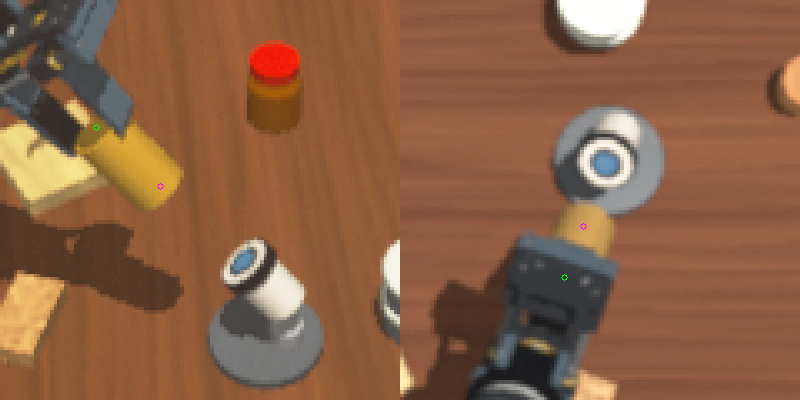

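View pics/s15.png

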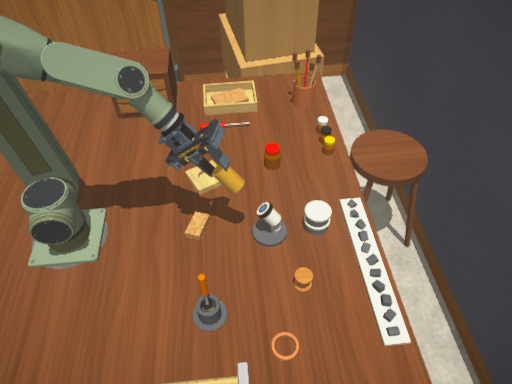

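```bash
python3 -m creep '[[1,0,0,0,0,0,0],[1,0,0,0,0,0,0],[1,0,0,0,0,0,0]]' && python3 -c "
from workcell import *
print(job_done()); print(state()['ee_pos'],state()['gripper_width'])"
```

```text
time_s: 20.7
ee_pos: [521.3, -15.8, 230.0]
ee_rot: [140.0, 0.0, 71.4]
force: [-0.2, 0.2, -2.3]
gripper_width: 50.1
the job is handed in; nothing more can be done
None
the job is handed in; nothing more can be done
```

I brushed the cup, put the brush back in its stand and handed the job in at about 20.7 s with the cup held in front of the inspection camera. No verdict was reported.

- **Brushing:** the brush reached the bottom of the cup twice, with its tip about 3 mm above the inner floor by hand height. It rose about 65 mm in between. It was then let go and still stood upright in its stand in the last side picture.
- **Final pose:** I gripped the cup with 40 N, lifted it out and tilted it 40° onto the lens axis. By the arm's pose, the centre of its underside was about 2 mm from my measured view point, with the axis within 1° of my estimate. The arm was still, and the force reading matched the cup's weight.
- **Camera and bystanders:** the side and top pictures showed the cup in line with the barrel and clear of it. The bystanders in those pictures looked unmoved, but I did not measure them.
- **Disagreements:**
  - The lens heading came out at about 161° from the barrel and about 166° from the foot. I used 161.5°, which could put the axis off by about 3°, against the 12° allowed.
  - The first two-view estimate of the cup's y position was off by about 9 mm, so I replaced it with wrist camera measurements.
  - The gripper reads about 50 mm on the 52 mm cup. It reads slightly under on the brush handle too.

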